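Put the fittings back where they belong on the trestle

TASK

Sort the loose pieces on the birch panel: lay the long dowel in the long tray and the short dowel in the short tray, stand the U-bracket on its base in the middle of the flat square pad, and lay the hex key set, keys still facing up, in the round dish. Each piece must end flat on the floor of its place, let go and at rest. Leave the silicone pot and the orange clamp where they are.

Things in the scene. Friction and masses are not known exactly. Their poses are not given: they have to be found in the camera images.
- dowel_long: Long wooden dowel of eight-sided section, 140 mm long, 22 mm across opposite flats (one flat down, so it does not roll), about 45 g, lying on the panel. Origin at its middle, on its axis (11 mm above what it lies on); its x axis runs along its length. The y and z axes turn with it about its length.
- dowel_short: Short wooden dowel, same eight-sided 22 mm section, 70 mm long, about 25 g, lying on the panel. Origin at its middle, on its axis (11 mm above what it lies on); its x axis runs along its length.
- bracket: U-shaped steel bracket standing on its flat base, open side up: base 60 mm (x) by 40 mm (y), 4 mm thick, with two upright flanges 4 mm thick along its 60 mm sides, 40 mm apart over their outer faces and 30 mm high in all; about 120 g. Easy to grasp over the two flanges (40 mm). Origin at the centre of its underside, x along the flanges, z up.
- hexset: Folded chrome hex key set: a bar 95 mm long (x), 30 mm wide (y) and 22 mm high with steel side plates and the folded keys showing on top; about 140 g. Origin at the centre of its underside, x along its length, z up.
- tray_long: Long open grey tray, fixed: inside 180 mm (x) by 80 mm (y), walls 4 mm thick, rim 18 mm above the panel, inner floor 4 mm above the panel. Origin at the centre of its underside, on the panel; x along its length.
- tray_short: Short open grey tray, fixed: inside 110 mm (x) by 80 mm (y), walls 4 mm thick, rim 18 mm above the panel, inner floor 4 mm above the panel. Origin at the centre of its underside, on the panel; x along its length.
- pad: Flat square rubber pad without rim, fixed: 120 by 120 mm, 6 mm thick. Origin at the centre of its underside, on the panel; x and y along its sides.
- dish: Round open grey dish, fixed: about 124 mm across inside at the floor, 140 mm across outside, wall 4 mm thick, rim 18 mm above the panel, inner floor 4 mm above the panel. Origin at the centre of its underside, on the panel.
- pot: Bystander: upright silicone pot with a black twist cap, 70 mm across, 85 mm high, loose, to one side of the work. Origin at the centre of its underside.
- clamp: Bystander: orange plastic bar clamp lying flat, about 180 mm long (x), 120 mm wide (y), 24 mm high, loose, to the other side of the work. Origin within its outline, on the panel.
Not all that is in view belongs to the job. Leave any purple or red look-alike of the dowel_short alone.

How it is judged:
At the end, for the whole second after the job is handed in: Each dowel lies flat on the floor of its own tray; the bracket stands upright, its centre within 25 mm of the pad's centre along each side; the hex key set lies flat on the dish floor, keys up, centre within 32 mm of the dish's centre (tilts under 0.12 rad); all released and at rest (x of dowel_long in the frame of tray_long between -0.022 and 0.022 m and y of dowel_long in the frame of tray_long between -0.032 and 0.032 m and z of dowel_long in the frame of tray_long between 0.01 and 0.02 m and x of dowel_short in the frame of tray_short between -0.047 and 0.047 m and y of dowel_short in the frame of tray_short between -0.032 and 0.032 m and z of dowel_short in the frame of tray_short between 0.01 and 0.02 m and x of bracket in the frame of pad between -0.025 and 0.025 m and y of bracket in the frame of pad between -0.025 and 0.025 m and z of bracket in the frame of pad between 0.002 and 0.011 m and angle between each of bracket, hexset's own z axis and vertical below 0.12 rad and horizontal distance between hexset and dish below 0.032 m and z of hexset in the frame of dish between 0 and 0.009 m and linear speed of each of dowel_long, dowel_short, bracket, hexset below 0.02 m/s and angular speed of each of dowel_long, dowel_short, bracket, hexset below 0.2 rad/s); the robot touches nothing.
It fails at once if the silicone pot is pushed more than 20 mm or tipped over (distance of pot from where it was at the start of the episode above 0.02 m or angle between pot's own z axis and vertical above 0.4 rad).
It fails at once if the orange clamp is pushed more than 20 mm or tipped over (distance of clamp from where it was at the start of the episode above 0.02 m or angle between clamp's own z axis and vertical above 0.4 rad).
It also fails if it takes over 109 s, if anything falls off the work surface, if the arm or the gripper's body presses on something with over 40 N, if the wrist force passes 120 N, or if a joint passes its speed limit or range.

ROBOT

A 6-joint arm with a two-finger parallel gripper is mounted at the origin on the work surface. World frame = base frame: x ahead of the robot, y to its left, z up, the work surface at z = 0. Lengths are in m, angles in rad, forces in N, time in s.
With the tool pointing down it reaches from about 0.375 to 0.9 m from the base axis. Payload 3.1 kg.
Tool frame: the origin (TCP) lies midway between the tips of the shut fingers; the grasp point (between the pads) lies 19 mm behind it; x points along the fingers, z is the direction in which the jaws open and shut, and the axes are right-handed (so a half turn about x gives the same grasp; the last joint's range is limited). The gripper opens to 85 mm and grips with 20 to 120 N. Pads are 22 mm wide; open, the fingers measure 114 mm over their backs; the gripper's body (76 mm by 85 mm) begins 54 mm behind the grasp point. The pads swing forward as they close: fully open they stand 13 mm farther back than shut.
Start: joints at [0.928, 0.527, 1.433, -0, 1.181, -0.178], TCP at [0.28, 0.559, 0.231] pointing down, gripper open.
Joint ranges: [-3.08, 3.08], [-0.75, 2.2], [0.22, 2.44], [-1.43, 4.57], [0, 2.65], [-2.85, 2.85]. Speed limits (rad/s): [2.79, 2.79, 3.14, 3.14, 3.14, 3.14].

INTERFACE

Orientations are given as a unit quaternion [x, y, z, w].
In Python, from station import status, snapshot, camera_params, ticket gives the robot as it stands.
- The arm moves only by the tool arm_command, never from a script. Its argument "series" is a list that holds one entry, the list of rows, each a list of 4 numbers: the shift along the tool's x, y, z in mm, then the turn about the tool's x in rad. A call has 1 to 10 rows; each row shifts and turns the commanded pose from where the row before left it, along the tool's axes as they then stand; what a row does not reach is not made up. A row lasts 1/10 s, in which the tool goes at most 50 mm and 8.59 degrees, less where a joint would pass 70% of its speed; a pose out of reach is approached as far as the arm can. A call is refused whole if a number of a shift passes 50 or a number of a turn 0.15, either way. A call with a gripper value outside its range is refused whole. "jaw" is the opening in per cent of the stroke, from 0 (shut) to 100 (fully open), set as the call begins (left out, the last holds). The fingers move at their own pace and stop on an object; "force" is the grip in N (left out, the last holds). Time passes only in rows, so rows that do not move let the fingers close. It gives the time, the measured TCP pose, the force and the opening at its end, in the units of the state.
- status.sense(): the state, without advancing time (a new reading comes with each control period).
- snapshot(name): name is "side" or "top"; returns the picture (420x560x3 uint8, red, green, blue); there is no depth.
- camera_params(name): a dict with "fovy" (degrees; the focal length in pixels is half the picture's height over the tangent of half this angle, whatever the lens; pixels are square), "cx", "cy" (the principal point, pixels), "k1" (the pictures are not rectified: a ray, as slopes to the right and down, at radius r is drawn at 1 + k1 r^2 times it, then the intrinsics apply), "extrinsics" (4x4, takes a point from camera to world coordinates). Camera axes: x right, y down, z forward; pixel columns grow to the right and rows downward; lengths in m; the calibration is good to about 2 mm. A picture is of the moment at which its call begins. camera_params takes no time and is no camera call.
- ticket.sign_off(): hands the job in, once; it reports no verdict.
The state is a dict: "t": time; "q": joint angles; "qd": joint speeds; "tau": joint torques, N m; "tcp_pos": TCP position; "tool_rot": TCP orientation; "force": force on the tool from outside, world axes, zero at the start; "ft_torque": the same for the moment, N m; "finger_gap": opening from 0.0 (shut) to 1.0 (fully open).
Only numpy, scipy, OpenCV 4.12 (cv2) and the standard library are available. Lean on these libraries where they do the work, as an engineer would, in place of code of your own. Each camera call takes 0.05 s, during which the arm holds its last target. There are 200 camera calls.

## Working session

There is one attempt and no reset: what is moved stays moved. The work goes in short steps, Python scripts to look and compute and a tool call to move; the robot and the scene stay as the last step left them, time stands still between calls to the robot, and variables do not carry over. Pictures are saved under pics/ and viewed, about 12 in all and at most 16, crops included, and the job is handed in when it is done.

Besides the shell and the picture viewer there is one more tool, called after "Request:" as a command line: name --argument value ..., lists and objects as JSON in quotes. arm_command: Moves the arm, as the interface text tells. Its arguments: {"type":"object","properties":{"series":{"type":"array"},"jaw":{"type":"number"},"force":{"type":"number"}},"required":["series"]}

```bash
mkdir -p pics; ls
python3 - <<'E'
from station import status,snapshot,camera_params
import cv2
for n in("top","side"):
    cv2.imwrite(f"pics/{n}0.png",snapshot(n)[:,:,::-1]); print(camera_params(n))
print(status.sense())
E
```

```text
pics
{'fovy': 43.31141833771247, 'cx': 274.5666784004285, 'cy': 203.27437273697885, 'k1': -0.14091558008101057, 'extrinsics': array([[-0.06966385, -0.97625595,  0.20511281,  0.10837368],
       [-0.99756047,  0.06909771, -0.00993042,  0.00204591],
       [-0.00447819, -0.20530422, -0.97868796,  1.6568928 ],
       [ 0.        ,  0.        ,  0.        ,  1.        ]])}
{'fovy': 55.34818193949392, 'cx': 277.15760272548215, 'cy': 208.56140344446058, 'k1': -0.07904355026637538, 'extrinsics': array([[ 0.95148011, -0.14165243,  0.27316695,  0.19184738],
       [-0.30742324, -0.47593217,  0.82400214, -0.83950592],
       [ 0.01328703, -0.86799952, -0.49638724,  0.54078528],
       [ 0.        ,  0.        ,  0.        ,  1.        ]])}
{'t': 0.1, 'q': array([ 9.28520347e-01,  5.28402747e-01,  1.43378698e+00, -5.46913188e-06,
        1.18137277e+00, -1.78507190e-01]), 'qd': array([-0.00147065, -0.00149863, -0.00206553,  0.00172476, -0.00187472,
        0.00166269]), 'tau': array([ 3.30567473e-04, -4.43303668e+01, -1.78586894e+01, -1.67230810e-04,
        3.85996420e-03, -3.87144055e-06]), 'tcp_pos': array([0.27916379, 0.5584703 , 0.23040923]), 'tool_rot': array([-0.37196879,  0.60217019,  0.37145528,  0.60087541]), 'force': array([ 0.67024076, -0.39535687, -0.84170867]), 'ft_torque': array([ 0.09056162, -0.00553011,  0.06147699]), 'finger_gap': 0.9992534758801969}
```

View pics/top0.png

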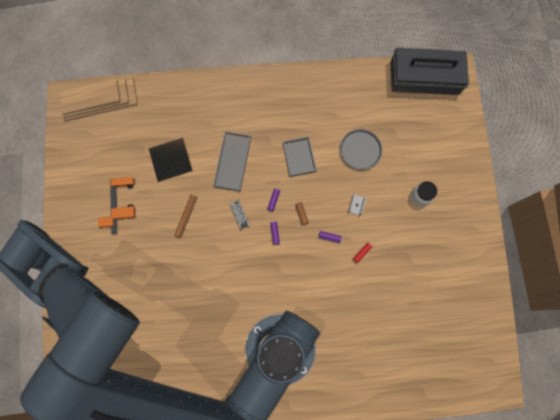

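View pics/side0.png

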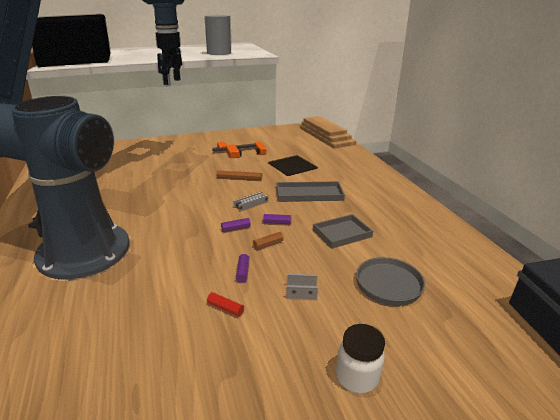

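Top view: the long dowel is at (186,216), the hex set (239,214), the bracket (357,205), the pad (171,159), the long tray (233,161), the short tray (299,157), the dish (361,149), the pot (425,193) and the clamp (117,208).
Short-dowel candidates: brown (302,213), purple (273,200), (275,233) and (330,237), and red (362,253). Only the brown one is wooden. I'll confirm it in an enlarged crop.

```bash
cat > h.py <<'E'
import numpy as np, cv2
from station import status,snapshot,camera_params
def K(n):
    p=camera_params(n); f=210/np.tan(np.radians(p['fovy']/2))
    return np.array([[f,0,p['cx']],[0,f,p['cy']],[0,0,1.]]),np.array([p['k1'],0,0,0.]),p['extrinsics']
def cast(n,px,z):
    k,d,E=K(n); u=cv2.undistortPoints(np.float64(px).reshape(-1,1,2),k,d)[:,0]
    r=np.c_[u,np.ones(len(u))]@E[:3,:3].T; c=E[:3,3]
    return c+r*((z-c[2])/r[:,2])[:,None]
def proj(n,P):
    k,d,E=K(n); R=E[:3,:3].T
    return cv2.projectPoints(np.float64(P).reshape(-1,1,3),cv2.Rodrigues(R)[0],-R@E[:3,3],k,d)[0][:,0]
def blobs(mask,amin=20):
    c,_=cv2.findContours(mask.astype(np.uint8),cv2.RETR_EXTERNAL,cv2.CHAIN_APPROX_NONE)
    return [x for x in c if cv2.contourArea(x)>amin]
E
python3 - <<'E'
import cv2,numpy as np
a=cv2.imread("pics/top0.png"); b=cv2.imread("pics/side0.png")
c=cv2.resize(a[125:265,140:400],None,fx=3,fy=3,interpolation=cv2.INTER_CUBIC)
cv2.imwrite("pics/crop.png",c)
cv2.imwrite("pics/crops.png",cv2.resize(b[135:320,200:430],None,fx=3.2,fy=3.2,interpolation=cv2.INTER_CUBIC))
h=cv2.cvtColor(a,cv2.COLOR_BGR2HSV);hs=cv2.cvtColor(b,cv2.COLOR_BGR2HSV)
for n,i,pts in(("top",h,[(186,216),(302,213),(300,230),(200,235),(233,161),(171,159),(357,205),(239,214),(361,149),(346,150)]),("side",hs,[(240,176),(268,241),(300,241),(240,190),(301,288),(251,200),(390,280)])):
    for x,y in pts: print(n,x,y,i[y,x])
E
```

```text
top 186 216 [ 13 140 133]
top 302 213 [ 12 142 149]
top 300 230 [ 15 111 167]
top 200 235 [ 15 107 170]
top 233 161 [ 30   8 125]
top 171 159 [ 0 19 41]
top 357 205 [165   5 108]
top 239 214 [ 20   6 128]
top 361 149 [ 23   8 132]
top 346 150 [ 21  13 134]
side 240 176 [ 13 181 100]
side 268 241 [ 13 180 146]
side 300 241 [ 15 139 178]
side 240 190 [ 14 139 173]
side 301 288 [  7  42 104]
side 251 200 [ 18  20 162]
side 390 280 [ 22  27 103]
```

View pics/crop.png

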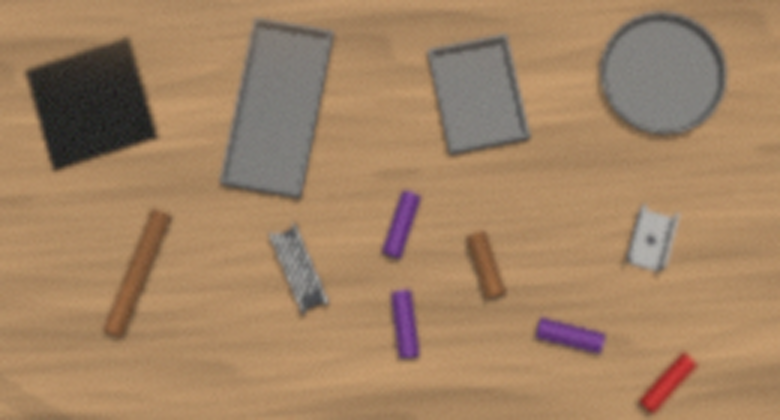

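View pics/crops.png

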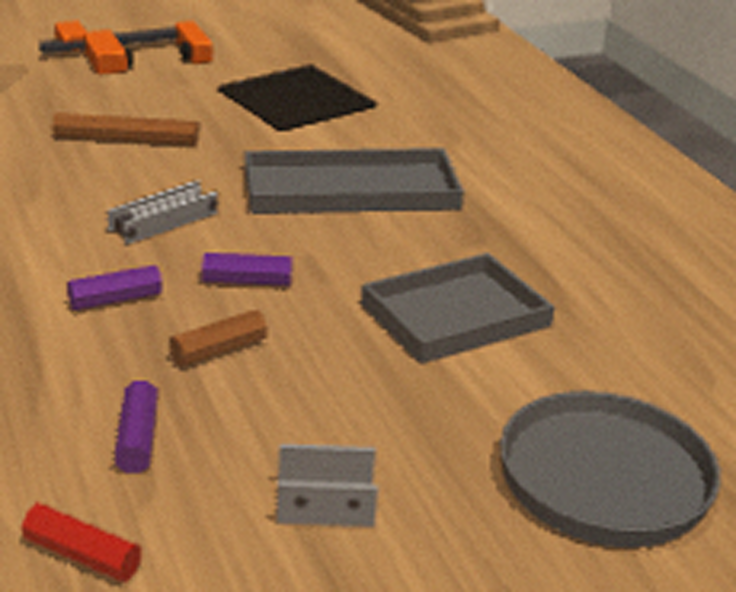

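The crop confirms the brown octagonal piece at (302,213) as the short dowel; the look-alikes are purple or red. Next I'll measure positions.

```bash
cat > meas.py <<'E'
from h import *
def med(n,k=5): return np.median([snapshot(n) for _ in range(k)],0).astype(np.uint8)
S=dict(top=dict(dl=(186,216),ds=(302,213),br=(357,205),hx=(239,214),tl=(233,161),ts=(299,157),pad=(171,159),dish=(361,149)),
 side=dict(dl=(240,176),ds=(268,241),br=(302,287),hx=(251,200),tl=(310,191),ts=(343,231),pad=(293,165),dish=(390,280)))
H=dict(dl=.011,ds=.011,br=.015,hx=.011,tl=.018,ts=.018,pad=.006,dish=.018)
if __name__=="__main__":
  for n in("top","side"):
    im=cv2.resize(med(n),None,fx=4,fy=4,interpolation=cv2.INTER_CUBIC); h=cv2.cvtColor(im,cv2.COLOR_RGB2HSV).astype(int)
    br=(h[...,1]>(125 if n=="top" else 162))&(h[...,0]>6)&(h[...,0]<18)
    gr=(h[...,1]<60)|(h[...,2]<60)
    if n=="side": br=(h[...,1]>155)&(h[...,0]>6)&(h[...,0]<18)&(h[...,2]<165)
    for o,p in S[n].items():
        m=(br if o in("dl","ds") else gr).astype(np.uint8)
        m=cv2.morphologyEx(m,cv2.MORPH_OPEN,np.ones((7,7)))
        m=cv2.morphologyEx(m,cv2.MORPH_CLOSE,np.ones((9,9)))
        c=min(blobs(m,400),key=lambda c:-cv2.pointPolygonTest(c,(4*p[0]+1.5,4*p[1]+1.5),True))
        mm=cv2.moments(c); cen=(np.array([mm['m10'],mm['m01']])/mm['m00']-1.5)/4
        w=cast(n,(c.reshape(-1,2)-1.5)/4,H[o])[:,:2]
        W=cast(n,cen,H[o])[0,:2]
        (rc,sz,a)=cv2.minAreaRect((w*1000).astype(np.float32))
        if sz[0]<sz[1]: a+=90; sz=sz[::-1]
        print(n,o,"px",cen.round(1),"cen",(W*1000).round(1),"rect",np.round(rc,1),np.round(sz,1),"ang%.1f"%((a+90)%180-90))
E
python3 meas.py
```

```text
top dl px [185.1 215.8] cen [432.8 271.8] rect [433.9 271.6] [141.2  22.7] ang-24.2
top ds px [301.5 212.9] cen [416.1 -97.4] rect [416.6 -97.2] [71.9 22. ] ang12.9
top br px [356.9 204.6] cen [ 429.7 -275.4] rect [ 430.  -275.8] [63.7 43.5] ang-20.3
top hx px [239.2 214.3] cen [425.8  99.7] rect [426.4 100. ] [92.  31.9] ang19.9
top tl px [231.9 160.8] cen [601.2 112.9] rect [603.1 112.5] [190.   88.8] ang-14.5
top ts px [299.1 156. ] cen [ 601.8 -104.4] rect [ 602.6 -104.4] [120.4  88.6] ang7.7
top pad px [169.7 160.4] cen [621.6 317.3] rect [624.4 316.2] [113.2 113. ] ang-76.4
top dish px [360.7 149. ] cen [ 611.9 -306.3] rect [ 612.6 -306.6] [137.1 136.2] ang-3.9
side dl px [238.8 174.9] cen [433.9 275.7] rect [431.8 276.9] [149.7  57.1] ang-24.6
side ds px [267.6 240.1] cen [416.3 -95.2] rect [417.5 -94.9] [85.9 38. ] ang13.2
side br px [301.6 286.1] cen [ 432.3 -275.4] rect [ 433.4 -273.9] [72.9 59.5] ang69.9
side hx px [250.6 200.6] cen [426.8 103. ] rect [427.3 103.8] [109.8  59.5] ang19.8
side tl px [309.4 191.1] cen [598.7  97.6] rect [601.1 100.8] [188.2 118.1] ang-14.3
side ts px [342.6 230.4] cen [ 598.5 -117.8] rect [ 599.6 -114.4] [130.9 106.7] ang7.7
side pad px [292.3 165.2] cen [623.7 310.4] rect [624.9 313.7] [125.7 123. ] ang-76.1
side dish px [390.1 280.8] cen [ 608.2 -317.4] rect [ 609.5 -313.1] [151.5 136.2] ang54.6
```

```bash
cat > plan.py <<'E'
import sys,numpy as np
from scipy.spatial.transform import Rotation as R
from station import status
def wrap(a,m): return (a+m/2)%m-m/2
s=status.sense(); r=R.from_quat(s['tool_rot']); M=r.as_matrix()
print("t%.2f"%s['t'],"tcp",(s['tcp_pos']*1e3).round(1),"x",M[:,0].round(3),"jawyaw%.1f"%np.degrees(np.arctan2(M[1,2],M[0,2])),"q",s['q'].round(2),"F",s['force'].round(1),"gap%.3f"%s['finger_gap'])
if len(sys.argv)>1:
    # goal x y z mm, long-axis angle deg ('-' keeps)
    g=np.array([float(v) for v in sys.argv[1:4]]); T=0
    if sys.argv[4]!='-':
        want=np.radians(float(sys.argv[4])+90); cur=np.arctan2(M[1,2],M[0,2])
        T=-wrap(want-cur,np.pi)   # tool x down: + turn lowers the yaw
    N=(r*R.from_rotvec([T,0,0])).as_matrix()
    d=g-s['tcp_pos']*1e3
    print("turn %.3f"%T,"shift now",(M.T@d).round(1),"shift after turn",(N.T@d).round(1))
E
python3 plan.py 433.5 272 100 -24.2
```

```text
t0.60 tcp [279.5 559.  231.3] x [-0.  0. -1.] jawyaw63.4 q [ 0.93  0.53  1.43  0.    1.18 -0.18] F [-1.3 -0.1 -0.4] gap1.000
turn -0.041 shift now [ 131.3 -266.1 -187.8] shift after turn [ 131.3 -258.1 -198.6]
```

Request:
arm_command --series '[[[0,0,0,-0.041],[13,-26,-20,0],[16,-32,-25,0],[19,-37,-28,0],[19,-37,-28,0],[19,-37,-28,0],[18,-36,-28,0],[16,-31,-24,0],[11,-22,-18,0],[0,0,0,0]]]' --jaw 65 --force 50

```text
t: 1.6
tcp_pos: [0.4342, 0.269, 0.0993]
tool_rot: [-0.382, 0.596, 0.382, 0.594]
force: [0.9, 1.1, -0.8]
finger_gap: 0.647
```

```bash
python3 plan.py 433.5 272 4 -24.2
```

```text
t1.60 tcp [434.2 269.   99.3] x [-0.002 -0.001 -1.   ] jawyaw65.5 q [ 0.34  0.58  1.83 -0.    0.73 -0.81] F [ 0.9  1.1 -0.8] gap0.647
turn -0.005 shift now [95.3  1.8  2.6] shift after turn [95.3  1.8  2.6]
```

Request:
arm_command --series '[[[25,0,0,0],[30,0,0,0],[25,0,0,0],[15,0,0,0],[0,0,0,0]]]'

```text
t: 2.1
tcp_pos: [0.4318, 0.2724, 0.0041]
tool_rot: [-0.384, 0.595, 0.384, 0.593]
force: [-0.2, -0.3, -0.0]
finger_gap: 0.654
```

```bash
python3 plan.py 433.5 272 4 -24.2
python3 - <<'E'
from h import *
a=snapshot("side")[:,:,::-1]; b=snapshot("top")[:,:,::-1]
f=lambda i,x,y:cv2.resize(i[y:y+110,x:x+130],None,fx=3,fy=3)
cv2.imwrite("pics/g1.png",np.hstack([f(a,180,110),f(b,120,160)]))
E
```

```text
t2.10 tcp [431.8 272.4   4.1] x [-0.003 -0.001 -1.   ] jawyaw65.8 q [ 0.34  0.77  1.87  0.    0.51 -0.81] F [-0.2 -0.3 -0. ] gap0.654
turn 0.000 shift now [ 0.1 -1.8  0.3] shift after turn [ 0.1 -1.8  0.3]
```

View pics/g1.png

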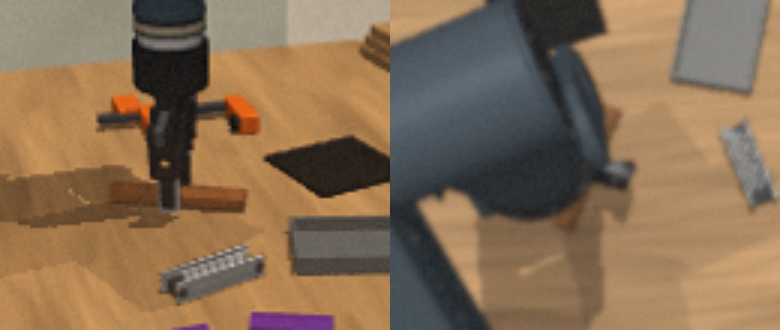

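The fingers straddle the long dowel; in the side crop the tip is at about (170,205), at mid-length. I'll close and lift.

Request:
arm_command --series '[[[0,0,0,0],[0,0,0,0],[0,0,0,0],[0,0,0,0],[0,0,0,0],[-15,0,0,0],[-25,0,0,0],[-20,0,0,0],[0,0,0,0]]]' --jaw 0

```text
t: 3.1
tcp_pos: [0.4347, 0.2727, 0.068]
tool_rot: [-0.384, 0.592, 0.383, 0.596]
force: [1.4, 0.2, -1.5]
finger_gap: 0.238
```

```bash
python3 plan.py 602 112.5 64 -14.5
```

```text
t3.10 tcp [434.7 272.7  68. ] x [ 0.006  0.002 -1.   ] jawyaw65.8 q [ 0.34  0.64  1.85  0.    0.65 -0.81] F [ 1.4  0.2 -1.5] gap0.238
turn -0.170 shift now [   4.6 -218.2  -77.5] shift after turn [   4.6 -202.  -113.2]
```

Request:
arm_command --series '[[[0,0,0,-0.085],[0,0,0,-0.085],[0,-27,-15,0],[0,-35,-20,0],[0,-40,-22,0],[0,-40,-22,0],[0,-35,-20,0],[0,-25,-14,0],[0,0,0,0],[0,0,0,0]]]'

```text
t: 4.1
tcp_pos: [0.5997, 0.1114, 0.0645]
tool_rot: [-0.432, 0.56, 0.433, 0.559]
force: [0.3, 0.0, 0.2]
finger_gap: 0.241
```

```bash
python3 plan.py 602 112.5 9 -14.5
python3 - <<'E'
from h import *
a=snapshot("side")[:,:,::-1]; b=snapshot("top")[:,:,::-1]
f=lambda i,x,y:cv2.resize(i[y:y+110,x:x+130],None,fx=3,fy=3)
cv2.imwrite("pics/g2.png",np.hstack([f(a,245,110),f(b,170,110)]))
E
```

```text
t4.10 tcp [599.7 111.4  64.5] x [-0.002  0.    -1.   ] jawyaw75.4 q [ 0.    0.73  1.59  0.    0.82 -1.32] F [0.3 0.  0.2] gap0.241
turn -0.001 shift now [55.5 -2.1  1.7] shift after turn [55.5 -2.1  1.7]
```

View pics/g2.png

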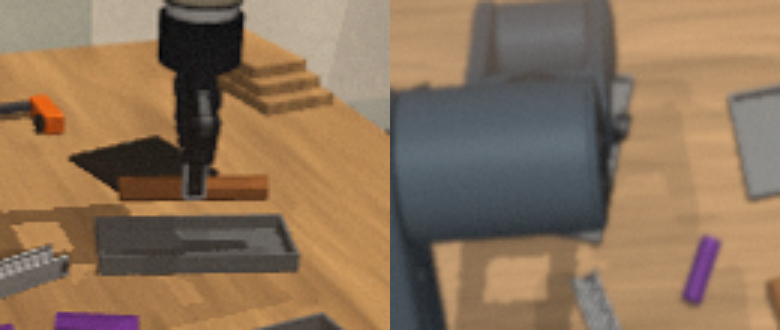

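The dowel is held level above the long tray, with its shadow inside the tray. I'll lower and release it.

Request:
arm_command --series '[[[20,-1,0,0],[20,-1,1,0],[15,0,0,0],[0,0,0,0],[0,0,0,0]]]'

```text
t: 4.7
tcp_pos: [0.6016, 0.1134, 0.0101]
tool_rot: [-0.433, 0.559, 0.434, 0.558]
force: [-0.1, 0.2, -0.6]
finger_gap: 0.24
```

Request:
arm_command --series '[[[0,0,0,0],[0,0,0,0],[0,0,0,0],[-15,0,0,0],[-30,0,0,0],[-30,0,0,0],[-15,0,0,0]]]' --jaw 42

```text
t: 5.4
tcp_pos: [0.6042, 0.1125, 0.1041]
tool_rot: [-0.434, 0.558, 0.432, 0.561]
force: [0.6, -0.3, -0.4]
finger_gap: 0.42
```

```bash
python3 plan.py 426.3 100.5 94 19.9
```

```text
t5.40 tcp [604.2 112.5 104.1] x [ 0.005  0.    -1.   ] jawyaw75.5 q [ 0.    0.67  1.57  0.    0.89 -1.32] F [ 0.6 -0.3 -0.4] gap0.420
turn -0.600 shift now [  9.1 169.3 -56.1] shift after turn [  9.1 171.4  49.3]
```

Request:
arm_command --series '[[[0,0,0,-0.15],[0,0,0,-0.15],[0,0,0,-0.15],[0,0,0,-0.15],[1,25,7,0],[2,36,11,0],[2,42,12,0],[2,42,12,0],[2,26,7,0],[0,0,0,0]]]' --jaw 70

```text
t: 6.4
tcp_pos: [0.4186, 0.1006, 0.0915]
tool_rot: [-0.576, 0.408, 0.581, 0.404]
force: [-0.8, 0.3, -0.4]
finger_gap: 0.701
```

Request:
arm_command --series '[[[0,0,0,0]]]'

```text
t: 6.5
tcp_pos: [0.4255, 0.1004, 0.0919]
tool_rot: [0.579, -0.406, -0.578, -0.406]
force: [0.5, 0.0, 1.0]
finger_gap: 0.702
```

```bash
python3 plan.py 426.3 100.5 4 19.9; python3 meas.py | egrep "dl|hx"
```

```text
t6.50 tcp [425.5 100.4  91.9] x [ 0.002 -0.    -1.   ] jawyaw109.9 q [-0.03  0.54  2.02  0.    0.58 -1.94] F [0.5 0.  1. ] gap0.702
turn -0.000 shift now [88.  -0.7 -0.1] shift after turn [88.  -0.7 -0.1]
top dl px [232.9 155.9] cen [619.8 109.3] rect [620.8 109.2] [101.8  17.1] ang-15.1
top hx px [203.3 269.4] cen [259.1 221.6] rect [268.8 206.9] [854.8 522.6] ang15.2
side dl px [230.7 154.1] cen [445.5 451.2] rect [447.3 459.3] [85.6 26.4] ang88.8
side hx px [250.  200.8] cen [424.8 102.2] rect [426.5 103.4] [109.8  59.6] ang19.8
```

Request:
arm_command --series '[[[25,0,0,0],[28,0,0,0],[23,0,0,0],[12,0,0,0],[0,0,0,0],[0,0,0,0]]]'

```text
t: 7.6
tcp_pos: [0.425, 0.1004, 0.0034]
tool_rot: [-0.579, 0.406, 0.579, 0.406]
force: [-0.4, 0.2, -0.0]
finger_gap: 0.7
```

Request:
arm_command --series '[[[0,0,0,0],[0,0,0,0],[0,0,0,0],[0,0,0,0],[0,0,0,0],[0,0,0,0]]]' --jaw 0 --force 70

```text
t: 8.2
tcp_pos: [0.4258, 0.1004, 0.0046]
tool_rot: [0.58, -0.406, -0.578, -0.407]
force: [0.5, -0.0, 5.4]
finger_gap: 0.335
```

Request:
arm_command --series '[[[-15,0,0,0],[-25,0,0,0],[-25,0,0,0],[-15,0,0,0],[0,0,0,0]]]'

```text
t: 8.7
tcp_pos: [0.4263, 0.1005, 0.0855]
tool_rot: [0.58, -0.405, -0.577, -0.407]
force: [0.6, -0.2, -1.3]
finger_gap: 0.332
```

```bash
python3 plan.py 612 -306.5 84 -20.3
python3 - <<'E'
from h import *
a=snapshot("side")[:,:,::-1]; b=snapshot("top")[:,:,::-1]
f=lambda i,x,y:cv2.resize(i[y:y+110,x:x+130],None,fx=3,fy=3)
cv2.imwrite("pics/g3.png",np.hstack([f(a,185,115),f(a,265,130)]))
E
```

```text
t8.70 tcp [426.3 100.5  85.5] x [ 0.005 -0.    -1.   ] jawyaw109.9 q [-0.02  0.55  2.02  0.    0.56 -1.94] F [ 0.6 -0.2 -1.3] gap0.332
turn 0.702 shift now [   2.5  -36.1 -445.9] shift after turn [   2.5 -315.4 -317.2]
```

View pics/g3.png

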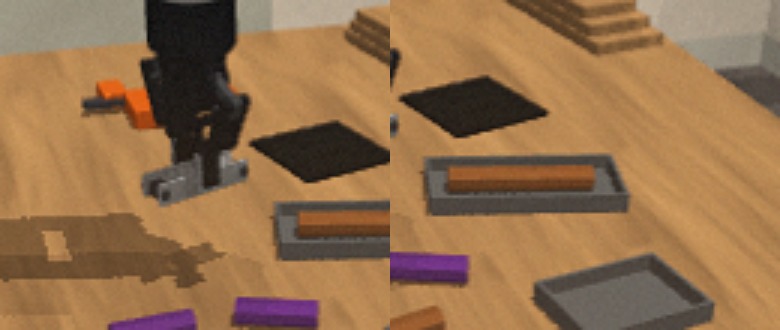

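The hex set is held level, and the long dowel lies in its tray. Next I'll carry the set to the dish, turning on the way.

Request:
arm_command --series '[[[0,0,0,0.14],[0,0,0,0.14],[0,0,0,0.14],[0,0,0,0.14],[0,0,0,0.14],[0,-25,-25,0],[0,-30,-30,0],[0,-33,-33,0],[0,-33,-33,0],[0,-33,-33,0]]]'

```text
t: 9.8
tcp_pos: [0.5159, -0.0987, 0.0819]
tool_rot: [-0.404, 0.581, 0.405, 0.579]
force: [1.2, 0.3, -1.4]
finger_gap: 0.335
```

Request:
arm_command --series '[[[0,-33,-33,0],[0,-33,-33,0],[0,-32,-33,0],[0,-30,-30,0],[0,-20,-20,0],[0,-13,-14,0],[0,0,0,0],[0,0,0,0]]]'

```text
t: 10.6
tcp_pos: [0.6096, -0.3049, 0.0814]
tool_rot: [-0.403, 0.581, 0.406, 0.58]
force: [-0.8, 0.3, -1.2]
finger_gap: 0.337
```

```bash
python3 plan.py 612 -306.5 9 -20.3;  python3 - <<'E'
from h import *
a=snapshot("side")[:,:,::-1]; b=snapshot("top")[:,:,::-1]
f=lambda i,x,y:cv2.resize(i[y:y+130,x:x+130],None,fx=3,fy=3)
cv2.imwrite("pics/g4.png",np.hstack([f(a,330,190),f(b,295,90)]))
E
```

```text
t10.60 tcp [ 609.6 -304.9   81.4] x [-0.003  0.003 -1.   ] jawyaw69.7 q [-0.63  0.78  1.39  0.    0.98 -1.85] F [-0.8  0.3 -1.2] gap0.337
turn 0.001 shift now [72.4 -3.1 -0.8] shift after turn [72.4 -3.1 -0.8]
```

View pics/g4.png

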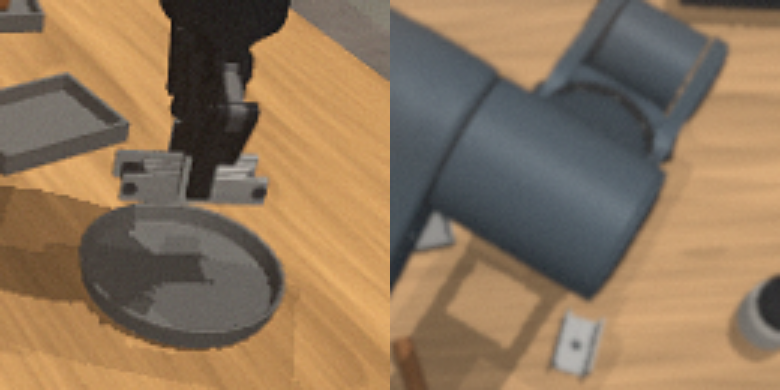

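The hex set is level and centred over the dish, so I'll lower and release it.

Request:
arm_command --series '[[[22,-2,0,0],[25,0,0,0],[17,0,0,0],[8,0,0,0],[0,0,0,0],[0,0,0,0]]]'

```text
t: 11.3
tcp_pos: [0.6134, -0.3066, 0.012]
tool_rot: [-0.405, 0.58, 0.404, 0.58]
force: [-0.3, -0.5, -1.2]
finger_gap: 0.329
```

Request:
arm_command --series '[[[0,0,0,0],[0,0,0,0],[0,0,0,0],[-10,0,0,0],[-25,0,0,0],[-30,0,0,0],[-20,0,0,0],[0,0,0,0]]]' --jaw 60

```text
t: 12.1
tcp_pos: [0.6154, -0.3083, 0.1012]
tool_rot: [-0.407, 0.579, 0.402, 0.581]
force: [0.4, -0.0, 0.2]
finger_gap: 0.598
```

```bash
python3 plan.py 430.5 -275.5 94 -20.3
```

```text
t12.10 tcp [ 615.4 -308.3  101.2] x [ 0.007 -0.005 -1.   ] jawyaw69.8 q [-0.63  0.76  1.37  0.    1.01 -1.84] F [ 0.4 -0.   0.2] gap0.598
turn 0.002 shift now [  5.7 184.9 -33.1] shift after turn [  5.7 184.9 -33.4]
```

Request:
arm_command --series '[[[1,25,-4,0],[1,35,-6,0],[1,40,-7,0],[1,40,-7,0],[1,28,-5,0],[1,14,-3,0],[0,0,0,0],[0,0,0,0]]]' --jaw 78

```text
t: 12.9
tcp_pos: [0.4316, -0.2743, 0.0904]
tool_rot: [-0.405, 0.58, 0.404, 0.58]
force: [-0.3, -0.8, 0.2]
finger_gap: 0.779
```

```bash
python3 plan.py 430.5 -275.5 8 -20.3; python3 meas.py | egrep "br|dish"
```

```text
t12.90 tcp [ 431.6 -274.3   90.4] x [ 0.001 -0.001 -1.   ] jawyaw69.7 q [-0.78  0.6   1.84  0.    0.7  -2.  ] F [-0.3 -0.8  0.2] gap0.779
turn 0.001 shift now [82.4  0.7 -1.5] shift after turn [82.4  0.7 -1.5]
top br px [291.5 242.8] cen [323.  -58.7] rect [ 315.5 -103.9] [860.4 458.9] ang-32.3
top dish px [291.5 242.8] cen [322.6 -58.6] rect [ 315.1 -103.7] [858.8 458.1] ang-32.3
side br px [301.5 286.2] cen [ 432.2 -275.5] rect [ 433.2 -274.4] [73.5 59.6] ang69.6
side dish px [390.2 280.8] cen [ 608.3 -317.4] rect [ 608.7 -311.2] [150.2 137.4] ang34.0
```

Request:
arm_command --series '[[[22,0,-1,0],[25,0,0,0],[23,0,0,0],[12,0,0,0],[0,0,0,0],[0,0,0,0]]]'

```text
t: 14.0
tcp_pos: [0.431, -0.2748, 0.0087]
tool_rot: [-0.405, 0.58, 0.404, 0.58]
force: [0.8, -0.3, -1.1]
finger_gap: 0.777
```

Request:
arm_command --series '[[[0,0,0,0],[0,0,0,0],[0,0,0,0],[0,0,0,0],[0,0,0,0],[-15,0,0,0],[-25,0,0,0],[-25,0,0,0],[-15,0,0,0],[0,0,0,0]]]' --jaw 0 --force 50

```text
t: 15.0
tcp_pos: [0.4319, -0.2757, 0.0906]
tool_rot: [-0.406, 0.58, 0.403, 0.58]
force: [1.1, 0.4, -1.1]
finger_gap: 0.461
```

```bash
python3 plan.py 623.5 316 94 12.9
python3 - <<'E'
from h import *
a=snapshot("side")[:,:,::-1]
f=lambda i,x,y:cv2.resize(i[y:y+130,x:x+130],None,fx=3,fy=3)
cv2.imwrite("pics/g5.png",np.hstack([f(a,240,200),f(a,330,220)]))
E
```

```text
t15.00 tcp [ 431.9 -275.7   90.6] x [ 0.004 -0.004 -1.   ] jawyaw69.8 q [-0.79  0.6   1.84  0.    0.7  -2.  ] F [ 1.1  0.4 -1.1] gap0.461
turn -0.578 shift now [ -4.8  24.5 621.4] shift after turn [  -4.8 -318.9  534. ]
```

View pics/g5.png

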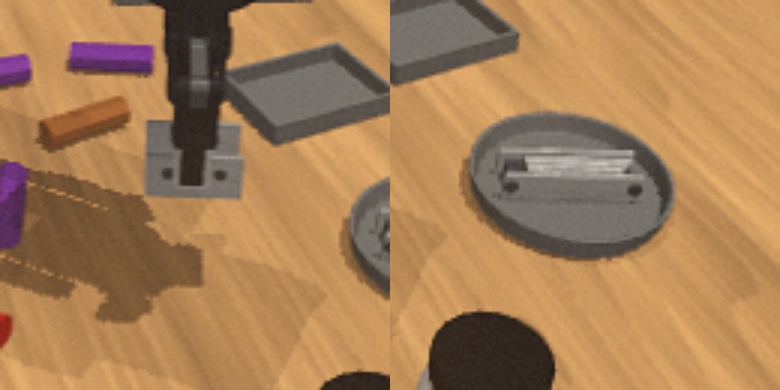

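The hex set is in the dish with its keys up, and the bracket is held upright. Now I'll carry the bracket to the pad.

Request:
arm_command --series '[[[0,1,30,0],[0,2,40,0],[0,2,45,0],[0,2,45,0],[0,2,45,0],[0,2,45,0],[0,2,45,0],[0,2,45,0],[0,2,45,0],[0,2,45,0]]]'

```text
t: 16.05
tcp_pos: [0.5608, 0.1372, 0.087]
tool_rot: [-0.404, 0.581, 0.405, 0.579]
force: [0.9, 0.1, -1.4]
finger_gap: 0.451
```

Request:
arm_command --series '[[[0,2,45,0],[0,2,45,0],[0,1,40,0],[0,1,30,0],[0,0,20,0],[0,0,11,0],[0,0,0,0],[0,0,0,0]]]'

```text
t: 16.85
tcp_pos: [0.621, 0.3156, 0.0873]
tool_rot: [-0.404, 0.581, 0.405, 0.579]
force: [0.1, 0.2, -0.3]
finger_gap: 0.46
```

```bash
python3 plan.py 623.5 316 15 -
python3 - <<'E'
from h import *
a=snapshot("side")[:,:,::-1];b=snapshot("top")[:,:,::-1]
f=lambda i,x,y:cv2.resize(i[y:y+130,x:x+130],None,fx=3,fy=3)
cv2.imwrite("pics/g6.png",np.hstack([f(a,225,80),f(b,110,100)]))
E
```

```text
t16.85 tcp [621.  315.6  87.3] x [-0.002 -0.001 -1.   ] jawyaw69.8 q [ 0.31  0.79  1.34 -0.    1.01 -0.91] F [ 0.1  0.2 -0.3] gap0.460
turn 0.000 shift now [72.3 -2.4  1.4] shift after turn [72.3 -2.4  1.4]
```

View pics/g6.png

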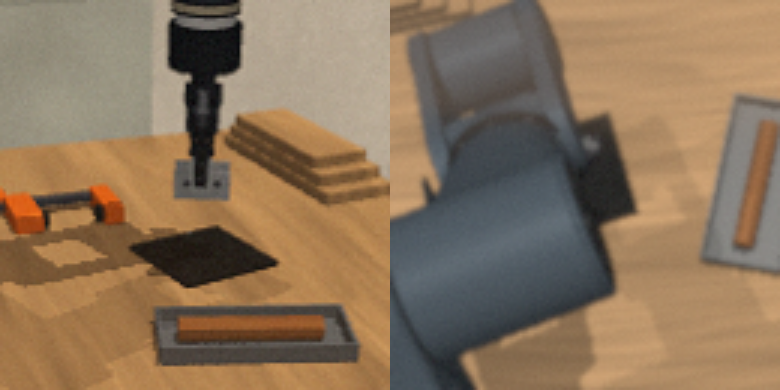

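The bracket is upright above the pad. I'll lower it.

Request:
arm_command --series '[[[22,-2,1,0],[25,0,0,0],[15,0,0,0],[8,0,0,0],[2,0,0,0],[0,0,0,0],[0,0,0,0]]]'

```text
t: 17.65
tcp_pos: [0.6248, 0.3171, 0.0175]
tool_rot: [-0.405, 0.579, 0.404, 0.581]
force: [0.0, -0.8, -1.6]
finger_gap: 0.461
```

Request:
arm_command --series '[[[0,0,0,0],[0,0,0,0],[0,0,0,0],[0,0,0,0],[-10,0,0,0],[-25,0,0,0],[-30,0,0,0],[-20,0,0,0],[0,0,0,0]]]' --jaw 75

```text
t: 18.55
tcp_pos: [0.6269, 0.3179, 0.1061]
tool_rot: [-0.405, 0.577, 0.404, 0.583]
force: [0.2, -0.0, 0.2]
finger_gap: 0.749
```

```bash
python3 plan.py 416.3 -97 94 12.9
```

```text
t18.55 tcp [626.9 317.9 106.1] x [ 0.008  0.003 -1.   ] jawyaw69.8 q [ 0.31  0.77  1.32  0.    1.04 -0.91] F [ 0.2 -0.   0.2] gap0.749
turn -0.578 shift now [   9.3   54.3 -462.2] shift after turn [   9.3  298.  -357.5]
```

Request:
arm_command --series '[[[0,0,0,-0.144],[0,0,0,-0.144],[0,0,0,-0.145],[0,0,0,-0.145],[1,20,-24,0],[1,26,-31,0],[1,29,-35,0],[1,29,-35,0],[1,29,-35,0],[1,29,-35,0]]]' --jaw 58

```text
t: 19.55
tcp_pos: [0.5081, 0.0895, 0.0948]
tool_rot: [-0.553, 0.441, 0.553, 0.44]
force: [0.9, -1.4, 0.1]
finger_gap: 0.577
```

Request:
arm_command --series '[[[1,29,-35,0],[1,29,-35,0],[1,29,-35,0],[0,23,-28,0],[0,16,-18,0],[0,10,-11,0],[0,0,0,0],[0,0,0,0]]]'

```text
t: 20.35
tcp_pos: [0.4131, -0.0975, 0.0922]
tool_rot: [-0.552, 0.441, 0.553, 0.441]
force: [-0.6, 0.2, 0.2]
finger_gap: 0.58
```

```bash
python3 plan.py 416.3 -97 4 12.9; python3 meas.py | egrep "ds|br"
python3 - <<'E'
from h import *
a=snapshot("side")[:,:,::-1];b=snapshot("top")[:,:,::-1]
f=lambda i,x,y:cv2.resize(i[y:y+130,x:x+130],None,fx=3,fy=3)
cv2.imwrite("pics/g7.png",np.hstack([f(a,215,120),f(b,110,100)]))
E
```

```text
t20.35 tcp [413.1 -97.5  92.2] x [-0.001  0.001 -1.   ] jawyaw102.8 q [-0.5   0.53  2.05  0.    0.56 -2.29] F [-0.6  0.2  0.2] gap0.580
turn -0.001 shift now [88.2 -3.3 -0.3] shift after turn [88.2 -3.3 -0.3]
top ds px [116.4 215.7] cen [448.5 494.5] rect [449.7 497.7] [132.3  56.7] ang-73.7
top br px [251.9 253.7] cen [297.3  67.1] rect [294.6  30.6] [797.3 457.5] ang-11.2
side ds px [267.5 240.2] cen [416.  -95.5] rect [417.3 -95.1] [87.1 38.1] ang14.4
side br px [342.3 230.5] cen [ 600.  -113.9] rect [ 601.8 -110.2] [131.2 107.5] ang7.6
```

View pics/g7.png

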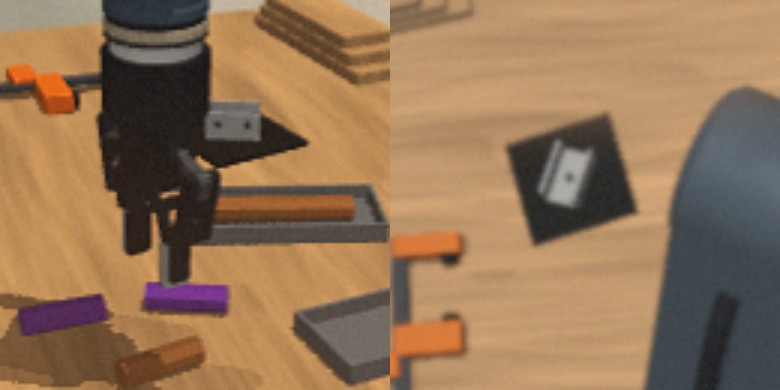

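The bracket stands on the pad and the gripper is over the short dowel. I'll descend and grip.

Request:
arm_command --series '[[[22,-2,0,0],[27,0,0,0],[25,0,0,0],[14,0,0,0],[0,0,0,0],[0,0,0,0]]]'

```text
t: 21.55
tcp_pos: [0.4152, -0.0971, 0.0045]
tool_rot: [-0.553, 0.441, 0.553, 0.441]
force: [0.2, 0.4, 1.0]
finger_gap: 0.583
```

Request:
arm_command --series '[[[0,0,0,0],[0,0,0,0],[0,0,0,0],[0,0,0,0],[0,0,0,0],[-15,0,0,0],[-25,0,0,0],[-20,0,0,0],[0,0,0,0]]]' --jaw 0 --force 50

```text
t: 22.45
tcp_pos: [0.4166, -0.0977, 0.0667]
tool_rot: [0.555, -0.44, -0.551, -0.441]
force: [1.2, 1.2, -1.2]
finger_gap: 0.241
```

```bash
python3 plan.py 602 -104.5 64 7.7
```

```text
t22.45 tcp [416.6 -97.7  66.7] x [ 0.005 -0.003 -1.   ] jawyaw102.9 q [-0.49  0.59  2.06  0.    0.49 -2.29] F [ 1.2  1.2 -1.2] gap0.241
turn 0.091 shift now [   3.6 -179.2  -48. ] shift after turn [   3.6 -182.8  -31.6]
```

Request:
arm_command --series '[[[0,0,0,0.091],[0,-20,-3,0],[0,-30,-5,0],[0,-40,-7,0],[0,-40,-7,0],[0,-30,-6,0],[0,-23,-4,0],[0,0,0,0],[0,0,0,0]]]'

```text
t: 23.35
tcp_pos: [0.5997, -0.1039, 0.0634]
tool_rot: [-0.532, 0.466, 0.533, 0.465]
force: [-1.5, 0.6, -0.1]
finger_gap: 0.244
```

```bash
python3 plan.py 602 -104.5 9 7.7
python3 - <<'E'
from h import *
a=snapshot("side")[:,:,::-1];b=snapshot("top")[:,:,::-1]
f=lambda i,x,y:cv2.resize(i[y:y+130,x:x+130],None,fx=3,fy=3)
cv2.imwrite("pics/g8.png",np.hstack([f(a,275,130),f(b,235,100)]))
E
```

```text
t23.35 tcp [ 599.7 -103.9   63.4] x [-0.003  0.001 -1.   ] jawyaw97.7 q [-0.35  0.73  1.6  -0.    0.82 -2.06] F [-1.5  0.6 -0.1] gap0.244
turn 0.000 shift now [54.4 -2.3 -1. ] shift after turn [54.4 -2.3 -1. ]
```

View pics/g8.png

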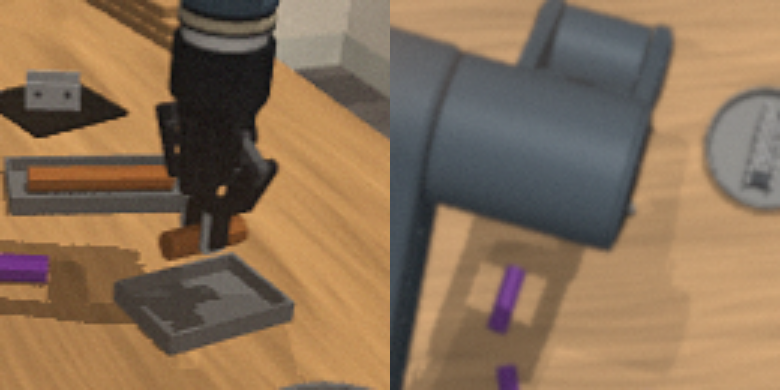

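The short dowel is held over its tray. I'll lower and release it, then back off towards the start pose to clear the view.

Request:
arm_command --series '[[[20,-2,-1,0],[20,0,0,0],[12,0,0,0],[2,0,0,0],[0,0,0,0],[0,0,0,0]]]'

```text
t: 24.05
tcp_pos: [0.6031, -0.1052, 0.0108]
tool_rot: [0.533, -0.465, -0.532, -0.465]
force: [-1.1, 0.9, -0.6]
finger_gap: 0.243
```

Request:
arm_command --series '[[[0,0,0,0],[0,0,0,0],[0,0,0,0],[-10,0,0,0],[-25,0,0,0],[-35,0,0,0],[-40,0,0,0],[-40,0,0,0],[-40,0,0,0],[0,0,0,0]]]' --jaw 42

```text
t: 25.05
tcp_pos: [0.607, -0.1063, 0.2079]
tool_rot: [0.537, -0.463, -0.528, -0.467]
force: [1.1, -0.0, 0.8]
finger_gap: 0.423
```

```bash
python3 plan.py 400 -20 230 -
```

```text
t25.05 tcp [ 607.  -106.3  207.9] x [ 0.013 -0.005 -1.   ] jawyaw97.7 q [-0.35  0.54  1.49  0.    1.1  -2.06] F [ 1.1 -0.   0.8] gap0.423
turn 0.000 shift now [-25.3 193.3 113.1] shift after turn [-25.3 193.3 113.1]
```

Request:
arm_command --series '[[[-3,25,15,0],[-3,35,20,0],[-3,40,23,0],[-3,40,23,0],[-3,30,18,0],[-3,20,12,0],[0,0,0,0],[0,0,0,0]]]'

```text
t: 25.85
tcp_pos: [0.4006, -0.0207, 0.2189]
tool_rot: [0.533, -0.465, -0.532, -0.466]
force: [0.5, 0.0, 0.2]
finger_gap: 0.421
```

```bash
python3 plan.py
python3 - <<'E'
from h import *
a=snapshot("side")[:,:,::-1];b=snapshot("top")[:,:,::-1]
cv2.imwrite("pics/f.png",np.vstack([cv2.resize(b[115:245,100:460],(780,282)),cv2.resize(a[110:400,200:440],(258,312)).repeat(1,0) if 0 else cv2.copyMakeBorder(cv2.resize(a[130:330,190:440],(388,310)),0,0,0,392,0)]))
E
cat > fin.py <<'E'
from meas import *
C=dict(dl=((602.5,112.5),-14.5,.015),ds=((602.5,-104.5),7.7,.015),br=((623.5,316),14,.021),hx=((612.3,-306.5),0,.015))
for n in("top","side"):
  im=cv2.resize(med(n),None,fx=4,fy=4,interpolation=cv2.INTER_CUBIC);h=cv2.cvtColor(im,cv2.COLOR_RGB2HSV).astype(int)
  for o,(c,a,z) in C.items():
    p=proj(n,[[c[0]/1e3,c[1]/1e3,z]])[0]*4+1.5
    m=(h[...,1]>110)&(h[...,0]<18) if o[0]=="d" else (h[...,2]>75)&(h[...,1]<70)
    R=np.zeros(m.shape,np.uint8); cv2.circle(R,tuple(int(v) for v in p),4*(22 if o!="dl" else 28),1,-1)
    if o=="dl" or o=="ds":
      q=np.array([[-1,-1],[1,-1],[1,1],[-1,1]])*((86,36) if o=="dl" else (51,36))
      t=np.radians(a); q=q@np.array([[np.cos(t),np.sin(t)],[-np.sin(t),np.cos(t)]])+c
      R[:]=0; cv2.fillPoly(R,[(proj(n,np.c_[q/1e3,[.012]*4])*4).astype(int)],1)
    if o=="hx": continue
    b=max(blobs((m&(R>0)),100),key=cv2.contourArea); mm=cv2.moments(b)
    w=cast(n,(b.reshape(-1,2)-1.5)/4,z)[:,:2]*1e3; rc,sz,an=cv2.minAreaRect(w.astype(np.float32))
    t=np.radians(a); d=np.array(rc)-c; print(n,o,np.round(rc,1),np.round(sz,1),"rel",np.round([d@[np.cos(t),np.sin(t)],d@[-np.sin(t),np.cos(t)]],1))
E
python3 fin.py
```

```text
t25.85 tcp [400.6 -20.7 218.9] x [ 0.002 -0.001 -1.   ] jawyaw97.7 q [-0.33  0.25  1.98 -0.    0.91 -2.04] F [0.5 0.  0.2] gap0.421
top dl [602.5 113.3] [ 19.1 141.2] rel [-0.2  0.7]
top ds [ 604. -104.] [71.  19.2] rel [1.5 0.3]
top br [627.6 319.9] [49.4 71.9] rel [4.9 2.8]
side dl [604.1 117.5] [ 55.4 147.3] rel [0.3 5.3]
side ds [ 604.9 -102. ] [91.8 38.9] rel [2.7 2.2]
side br [627.4 322.7] [110.2  62.6] rel [5.4 5.6]
```

View pics/f.png

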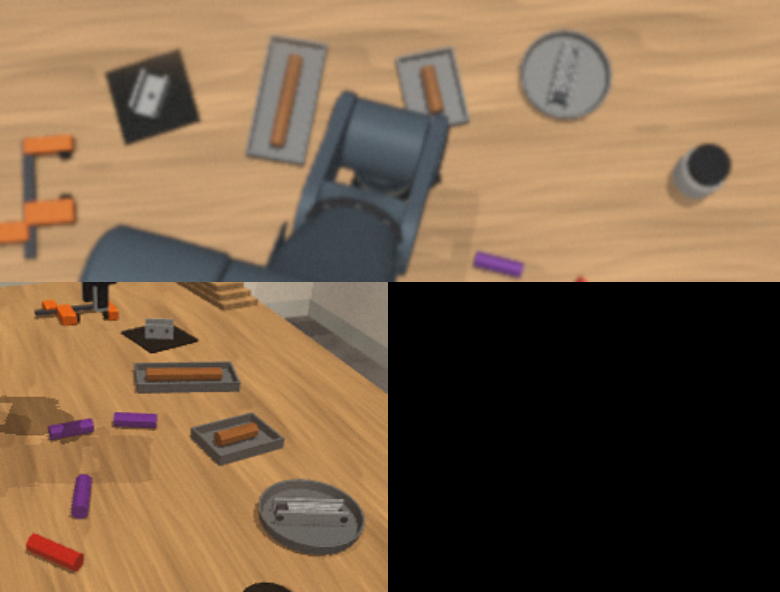

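All four pieces are in place and the arm is clear. I'll hand the job in.

```bash
python3 -c "
from station import ticket
print(ticket.sign_off())"
```

```text
the job is handed in; nothing more can be done
None
```

I placed all four pieces and handed the job in at about 26 s of robot time; the hand-in gave no verdict. I left the pot, the clamp and the purple and red look-alikes alone.

Last checks, from both cameras, with the gripper open and clear of everything:
- **Long dowel:** flat in the long tray, within about 1 mm of centre by the top view. The side view read 5 mm off, because it also sees the dowel's side face.
- **Short dowel:** flat in the short tray, within about 3 mm of centre.
- **Bracket:** upright on the pad, about 5 mm off centre along each side; the limit is 25 mm. Its measured outline came out larger than the part, since the mask takes in the flange sides, so that figure is rough.
- **Hex key set:** keys up and flat in the dish. I judged it by eye only, at about 2 pixels from the dish centre in the enlarged picture.

The pot and clamp look unmoved, but I did not measure them.

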